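Tip two tube racks onto their flat sides

ROBOT

A 6-joint arm with a two-finger parallel gripper is mounted at the origin on the work surface. World frame = base frame: x ahead of the robot, y to its left, z up, the work surface at z = 0. Lengths are in m, angles in rad, forces in N, time in s.
With the tool pointing down it reaches from about 0.275 to 0.85 m from the base axis. Payload 5.2 kg.
Tool frame: the origin (TCP) lies at the very end of the fingers, on their centre line; the grasp point (between the pads) lies 19 mm behind it; z points along the fingers, y is the direction in which the jaws open and shut (so a half turn about z gives the same grasp; the last joint's range is limited). The gripper opens to 85 mm and grips with 20 to 120 N. Pads are 22 mm wide; open, the fingers measure 114 mm over their backs; the gripper's body (76 mm by 85 mm) begins 54 mm behind the grasp point. The pads swing forward as they close: fully open they stand 13 mm farther back than shut.
Start: joints at [-1.45, 0.259, 1.535, -0, 1.348, -0.203], TCP at [0.175, -0.521, 0.231] pointing down, gripper open.
Joint ranges: [-3.14, 3.14], [-0.91, 2.08], [0.19, 2.58], [-1.22, 4.36], [0.22, 2.71], [-3.12, 3.12]. Speed limits (rad/s): [2.57, 2.57, 3.14, 3.14, 3.14, 3.14].

INTERFACE

Orientations are given as a unit quaternion [x, y, z, w].
In Python, from rig import r, viewer, workorder gives the robot as it stands.
- The arm moves only by the shell command python3 -m handwheel 'ROWS' [OPENING] [FORCE]. ROWS is JSON, a list of rows, each an object with "delta_pos": the shift along the tool's x, y, z scaled (see below), a list of three; "spin": the turn about the tool's z scaled (see below). A call has 1 to 5 rows; each row is the pose to reach, as a shift and turn from the pose commanded when the call began, along the tool's axes at that moment, turning the shorter way round; what a row does not reach only later rows make up. The controller multiplies each number of a shift by 0.08 m and each number of a turn by 360 degrees. A row lasts 1/12 s, in which the tool goes at most 41.7 mm and 7.16 degrees, less where a joint would pass 70% of its speed; a pose out of reach is approached as far as the arm can. A call with a number of a shift or a turn outside -1 to 1 is refused whole. A call with a gripper value outside its range is refused whole. OPENING is the gripper's target within -1 to 1 (fully open at 1, half-way at 0, shut at -1), set as the call begins (- or left out, the last holds). The fingers move at their own pace and stop on an object; FORCE is the grip in N (left out, the last holds). Time passes only in rows, so rows that repeat a pose let the fingers close. It gives the time, the measured TCP pose, the force and the opening at its end, in the units of the state.
- r.get_state(): the state, without advancing time (a new reading comes with each control period).
- viewer.get_image(name): name is "side" or "top" or "wrist"; returns a dict with "image" (400x640x3 uint8, blue, green, red), "fx", "fy", "cx", "cy" (pixels), "extrinsics" (4x4, takes a point from camera to world coordinates). Camera axes: x right, y up, looking along -z (the intrinsics and any distortion apply to the point x, -y, -z); pixel columns grow to the right and rows downward; lengths in m; the calibration is good to about 2 mm. A picture is of the moment at which its call begins. There is no depth.
- workorder.close_job(): hands the job in, once; it reports no verdict.
The state is a dict: "t": time; "joints": joint angles; "joint_velocities": joint speeds; "joint_torque": joint torques, N m; "ee_pos": TCP position; "ee_rot": TCP orientation; "wrist_force": force on the tool from outside, world axes, zero at the start; "wrist_torque": the same for the moment, N m; "grip_width": opening from 0.0 (shut) to 1.0 (fully open).
Only numpy, scipy, OpenCV 4.12 (cv2) and the standard library are available. Lean on these libraries where they do the work, as an engineer would, in place of code of your own. Each camera call takes 0.05 s, during which the arm holds its last target. There are 200 camera calls.

TASK

Two empty four-way tube racks, one blue and one orange, stand on their narrow sides on the lab bench. Push each one over with the fingertips so that it lies flat where it stood, the blue rack with its 96 small PCR-tube holes facing up and the orange rack with its 32 larger holes facing up. Do not pinch or lift the racks or shove them along the bench, and leave everything else as it is.

Things in the scene. Friction and masses are not known exactly. Their poses are not given: they have to be found in the camera images.
- rack_blue: Blue tube rack, a block 51 mm thick (own x), 175 long (own y), 95 high (own z), origin at its centre; 0.17 to 0.29 kg, friction on bench 0.5 to 0.7. Starts standing, own z up, any yaw, four 30 mm holes on top. Wide face on own +x: 32 larger holes (4 x 8, 11.5 mm); on own -x: 96 small (8 x 12, 7 mm). Tips about a long lower edge; past 28 degrees it falls. Lying, origin is 25.5 mm up.
- rack_orange: Orange tube rack, a block 51 mm thick (own x), 175 long (own y), 95 high (own z), origin at its centre; 0.17 to 0.29 kg, friction on bench 0.5 to 0.7. Starts standing, own z up, any yaw, four 30 mm holes on top. Wide face on own +x: 32 larger holes (4 x 8, 11.5 mm); on own -x: 96 small (8 x 12, 7 mm). Tips about a long lower edge; past 28 degrees it falls. Lying, origin is 25.5 mm up.
- bottle: Amber glass reagent bottle with a black cap, 54 mm across, 105 mm tall, standing; origin at the centre of its underside. Bystander.
- tube: Standing 50 ml tube, 29 mm across (green cap 34 mm), 114 mm tall; origin at the centre of its underside. Bystander, topples easily.
- tip_box: Pipette-tip box, dark base and clear lid, 85 (own x) x 122 (own y) x 86 mm high; origin at the centre of its underside. Bystander.
- cryo_box: White cardboard freezer box with a lid, 136 x 136 x 52 mm high; origin at the centre of its underside. Bystander.
- pipette: Cream hand pipette lying along its own y, 34 mm wide, about 285 mm long, 28 mm high; origin on the bench under the lower end of its grip. Bystander.
- mouse: Black computer mouse, 58 x 100 x 32 mm; origin at the centre of its underside. Bystander.
- marker: Marker pen lying along its own y, 13 mm thick, 133 mm long; origin under its middle. Bystander.
Mind the look-alikes: they are no part of the job. What is shaped like the rack_blue but pink or yellow is not meant.

How it is judged:
At the end, for the whole second after the job is handed in: Both racks lie flat on the bench (within 3.4 degrees) and at rest, blue with the 96-hole face up and orange with the 32-hole face up, each rack's centre less than 120 mm from where it started (a clean tip moves it about 76 mm); every bystander within 20 mm of its start (angle between rack_blue's own x axis and vertical above 3.0816 rad and angle between rack_orange's own x axis and vertical below 0.06 rad and height (world z) of rack_blue between 0.0225 and 0.0285 m and distance of each of rack_blue, rack_orange from where it was at the start of the episode below 0.12 m and linear speed of each of rack_blue, rack_orange below 0.01 m/s and angular speed of each of rack_blue, rack_orange below 0.05 rad/s and height (world z) of rack_orange between 0.0225 and 0.0285 m and distance of each of bottle, tube, tip_box, cryo_box, pipette, mouse, marker from where it was at the start of the episode below 0.02 m); the robot touches nothing.
It fails at once if a rack is lifted: its centre rises above 65 mm (tipping raises it to 54 mm at most) (height (world z) of any of rack_blue, rack_orange above 0.065 m).
It fails at once if a rack is pinched or shoved hard: more than 20 N between the fingers and the rack (contact force between the fingers and rack_blue above 20 N or contact force between the fingers and rack_orange above 20 N).
It fails at once if a bystander is pushed more than 20 mm or knocked over (distance of any of bottle, tube, tip_box, cryo_box, pipette, mouse, marker from where it was at the start of the episode above 0.02 m or angle between any of bottle, tube, tip_box, cryo_box, pipette, mouse, marker's own z axis and vertical above 0.3 rad).
It also fails if it takes over 45 s, if anything falls off the work surface, if the arm or the gripper's body presses on something with over 40 N, if the wrist force passes 120 N, or if a joint passes its speed limit or range.

## Working session

There is one attempt and no reset: what is moved stays moved. The work goes in short steps, Python scripts to look and compute and a shell command to move; the robot and the scene stay as the last step left them, time stands still between calls to the robot, and variables do not carry over. Pictures are saved under pics/ and viewed, about 8 in all and at most 12, crops included, and the job is handed in when it is done.

```bash
mkdir -p pics; ls
python3 - <<'E'
from rig import r,viewer
import cv2,numpy as np
for n in("top","side"):
    d=viewer.get_image(n);cv2.imwrite(f"pics/{n}0.png",d["image"]);print(n,d["fx"],d["fy"],d["cx"],d["cy"],np.round(d["extrinsics"],4).tolist(),[k for k in d])
print(r.get_state())
E
```

```text
pics
top 371.04251659407305 371.04251659407305 320.3192052938409 197.22520879013166 [[-0.0051, 0.9907, -0.1361, 0.3983], [-0.9998, -0.0077, -0.0188, -0.0031], [-0.0197, 0.1359, 0.9905, 1.0963], [0.0, 0.0, 0.0, 1.0]] ['image', 'fx', 'fy', 'cx', 'cy', 'extrinsics']
side 467.8745297693388 467.8745297693388 330.57769061685315 206.76479330524043 [[-0.6557, 0.588, -0.4736, -0.2005], [-0.7549, -0.4985, 0.4262, 0.6855], [0.0146, 0.637, 0.7708, 1.2798], [0.0, 0.0, 0.0, 1.0]] ['image', 'fx', 'fy', 'cx', 'cy', 'extrinsics']
{'t': 0.1, 'joints': array([-1.44982431e+00,  2.59282429e-01,  1.53597855e+00, -3.91998411e-06,
        1.34796791e+00, -2.02780561e-01]), 'joint_velocities': array([-0.00119772,  0.00016265, -0.00313351,  0.00022551,  0.00131807,
       -0.0008359 ]), 'joint_torque': array([ 3.50422444e-03, -4.46969175e+01, -2.91249007e+01, -1.99108508e-04,
        6.32707524e-03, -7.99470399e-06]), 'ee_pos': array([ 0.17494336, -0.52094521,  0.23054921]), 'ee_rot': array([ 9.86926219e-01,  1.61170622e-01,  3.15455944e-05, -8.17511406e-04]), 'wrist_force': array([0.25257864, 0.06715135, 0.63534283]), 'wrist_torque': array([ 0.03483726,  0.02022694, -0.01137869]), 'grip_width': 0.9984300977325614}
```

View pics/top0.png

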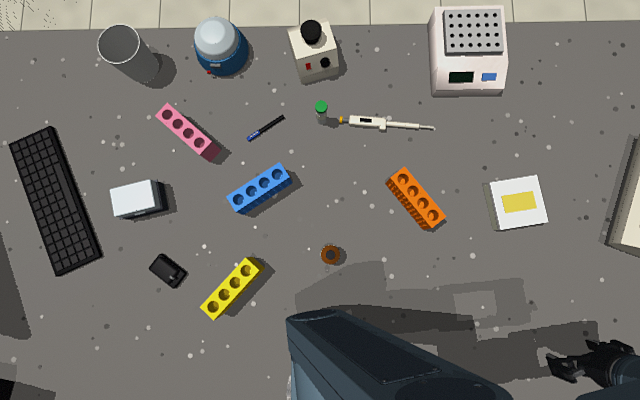

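View pics/side0.png

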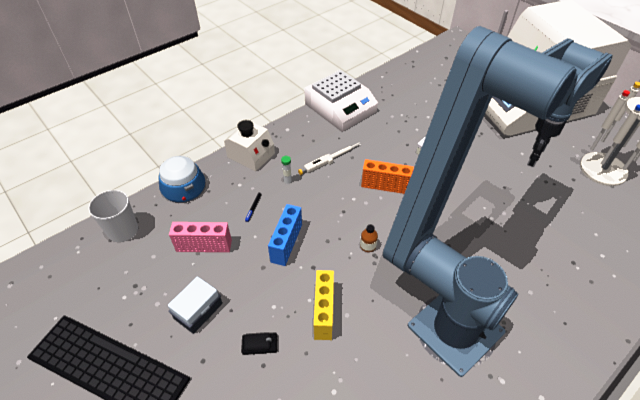

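Top view: blue rack candidates are blue at (259,188), pink at (188,132) and yellow at (230,289). The blue one fits by colour. The orange rack is at (416,198), with nothing similar except the orange-brown bottle at (331,255). I'll enlarge to confirm which faces carry which holes, and measure the top faces.

```bash
cat > h.py <<'E'
import numpy as np,cv2
from rig import r,viewer
def ray(d,uv,z):
    p=np.array([(uv[0]-d["cx"])/d["fx"],-(uv[1]-d["cy"])/d["fy"],-1.]);E=np.array(d["extrinsics"])
    v=E[:3,:3]@p;o=E[:3,3];return (o+v*(z-o[2])/v[2])[:2]
def proj(d,P):
    E=np.array(d["extrinsics"]);q=E[:3,:3].T@(np.array(P)-E[:3,3]);return np.array([d["cx"]+d["fx"]*q[0]/-q[2],d["cy"]+d["fy"]*q[1]/q[2]])
E
python3 - <<'E'
from h import *
t=viewer.get_image("top");s=viewer.get_image("side")
def crop(d,x,y):return cv2.resize(d["image"][y-45:y+45,x-60:x+60],(396,297),interpolation=cv2.INTER_CUBIC)
cv2.imwrite("pics/c1.png",np.vstack([np.hstack([crop(t,259,188),crop(t,416,198)]),np.hstack([crop(s,285,235),crop(s,390,178)])]))
hsv=cv2.cvtColor(t["image"],cv2.COLOR_BGR2HSV)
for n,lo,hi,c in(("blue",(100,100,60),(125,255,255),(259,188)),("orange",(5,150,60),(16,255,255),(416,198))):
    m=cv2.inRange(hsv,lo,hi);k=np.zeros_like(m);k[c[1]-50:c[1]+50,c[0]-60:c[0]+60]=255;m&=k
    V=hsv[...,2][m>0];print(n,np.percentile(V,[5,25,50,75,95]))
    th=cv2.threshold(V.reshape(-1,1),0,255,cv2.THRESH_OTSU)[0]
    top=((m>0)&(hsv[...,2]>th)).astype(np.uint8)
    cs=max(cv2.findContours(top,0,2)[0],key=cv2.contourArea)
    w=np.array([ray(t,p[0],.095) for p in cs],np.float32)
    print(th,cv2.minAreaRect(w*1000))
    b=cv2.boxPoints(cv2.minAreaRect(w*1000));print(b.round().tolist())
for n,uv,z in(("bottle",(331,255),.1),("tube",(321,106),.114),("pip tip",(340,120),.015),("pip end",(433,128),.01),("mk1",(249,139),.01),("mk2",(284,117),.01),("cryoL",(487,182),.052),("cryoLb",(496,230),.05),("yel",(258,262),.095),("pink",(217,156),.05),("tip",(160,182),.086),("tipb",(165,214),.03)):print(n,ray(t,uv,z).round(3))
E
```

```text
blue [ 70.   89.  183.  236.  242.1]
163.0 ((567.34814453125, 188.7615966796875), (51.17596435546875, 176.18785095214844), 33.14418029785156)
[[498.0, 249.0], [594.0, 101.0], [637.0, 129.0], [541.0, 277.0]]
orange [101. 123. 206. 233. 238.]
175.0 ((534.224853515625, -245.13662719726562), (174.7977294921875, 57.68000030517578), 37.63258743286133)
[[447.0, -276.0], [483.0, -321.0], [621.0, -215.0], [586.0, -169.0]]
bottle [ 0.38  -0.012]
tube [0.788 0.012]
pip tip [ 0.782 -0.043]
pip end [ 0.756 -0.323]
mk1 [0.727 0.233]
mk2 [0.796 0.127]
cryoL [ 0.582 -0.456]
cryoLb [ 0.446 -0.472]
yel [0.363 0.183]
pink [0.665 0.317]
tip [0.583 0.463]
tipb [0.499 0.469]
```

View pics/c1.png

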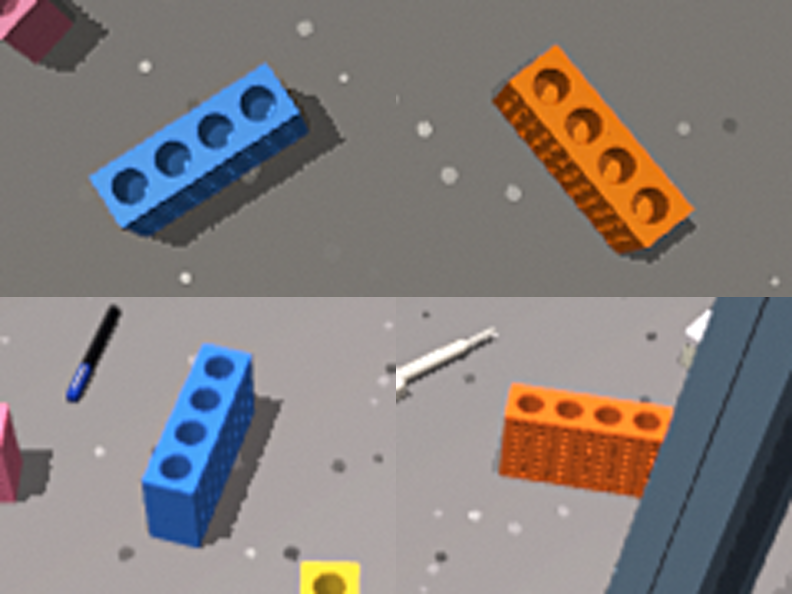

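Enlarged: both racks are right by colour. Orange's face toward (-x,+y) looks finely holed (probably 96), but blue's visible face (-x,-y) can't be read. I'll use the wrist camera close by, starting with its geometry.

Run:
```python
from h import *
d=viewer.get_image("wrist");print(d["fx"],d["cx"],d["cy"],np.round(d["extrinsics"],3).tolist())
# horizontal profile over orange visible face in side view
s=viewer.get_image("side");im=s["image"].astype(int)
print(im[180:192:1,366:402,2].tolist()[4:7])
print(im[166:194,380,2].tolist(),im[166:194,372,2].tolist())
# blue face: rectified crop info
t=viewer.get_image("top")
def rect(d,c,n,L,H=.095,sz=(700,380)):
    c=np.array(c);n=np.array(n)/np.hypot(*n);l=np.array([-n[1],n[0]])
    f=c+n*.0255;P=[np.r_[f+a*l*.0875,z] for a,z in((1,H),(-1,H),(-1,0),(1,0))]
    src=np.float32([proj(d,p) for p in P]);print(src.round().tolist())
    return cv2.warpPerspective(d["image"],cv2.getPerspectiveTransform(src,np.float32([[0,0],[sz[0],0],sz,[0,sz[1]]])),sz,flags=cv2.INTER_CUBIC)
a=rect(s,(.534,-.247),(-.61,.79),1);b=rect(s,(.567,.189),(-.84,-.545),1)
cv2.imwrite("pics/r1.png",cv2.resize(np.vstack([a,b]),None,fx=.75,fy=.75))
```

```text
310.9752034855075 319.3109565425052 199.62144588352342 [[0.317, 0.9, 0.3, 0.253], [-0.948, 0.301, 0.099, -0.495], [-0.001, -0.316, 0.949, 0.373], [0.0, 0.0, 0.0, 1.0]]
[[175, 165, 130, 137, 164, 158, 154, 170, 168, 163, 152, 162, 169, 209, 195, 169, 161, 146, 163, 166, 158, 136, 157, 169, 191, 209, 181, 171, 177, 140, 153, 164, 163, 173, 167, 164], [164, 156, 125, 145, 167, 187, 192, 174, 167, 147, 140, 151, 157, 183, 160, 164, 165, 153, 161, 168, 168, 137, 147, 163, 162, 166, 171, 166, 145, 130, 160, 168, 196, 208, 174, 162], [172, 191, 220, 182, 165, 167, 155, 166, 163, 125, 129, 156, 171, 242, 202, 171, 163, 148, 155, 166, 162, 158, 161, 167, 182, 208, 175, 163, 148, 144, 163, 157, 175, 163, 164, 165]]
[125, 124, 136, 230, 255, 255, 211, 149, 182, 163, 195, 177, 238, 197, 226, 175, 222, 169, 195, 160, 202, 156, 167, 168, 170, 169, 171, 170] [164, 183, 255, 255, 242, 181, 154, 166, 154, 163, 153, 188, 165, 187, 162, 172, 136, 194, 154, 192, 155, 207, 179, 165, 169, 171, 173, 170]
[[412.0, 176.0], [363.0, 168.0], [361.0, 186.0], [409.0, 194.0]]
[[301.0, 206.0], [283.0, 248.0], [285.0, 265.0], [302.0, 223.0]]
```

View pics/r1.png

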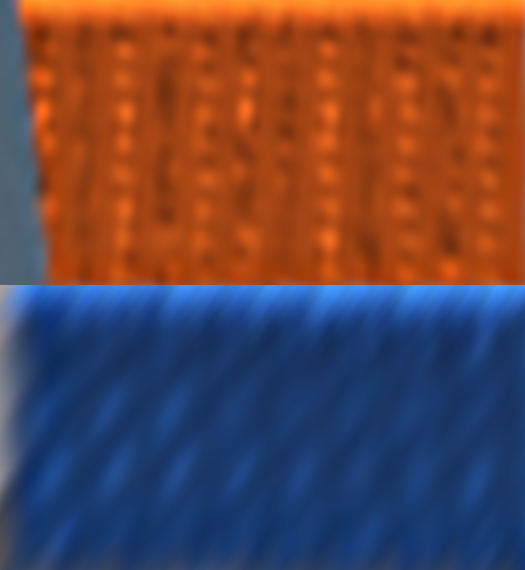

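Rectified faces: orange's (-x,+y) face shows about 12 columns by 8 rows, so it is the 96-hole face. Orange must therefore fall toward it, pushed from the (+.61,-.79) side. Blue's (-x,-y) face shows about 8x4 spots, so it is the 32-hole face, and blue falls that way, pushed from (+.84,+.545). The wrist camera will confirm each one. Setting out for orange.

```bash
cat > go.py <<'E'
import sys
from h import *
from scipy.spatial.transform import Rotation as R
s=r.get_state();t=np.array([float(v) for v in sys.argv[1:4]]);M=R.from_quat(s["ee_rot"])
x=M.as_matrix()[:,0];yaw=np.degrees(np.arctan2(x[1],x[0]))
print("t",round(s["t"],2),"pos",s["ee_pos"].round(4),"yaw",yaw.round(2),"units",(M.inv().apply(t-s["ee_pos"])/.08).round(3),"spin",round((yaw-float(sys.argv[4]))/360,4),"F",s["wrist_force"].round(2),"g",round(s["grip_width"],3))
E
python3 -m handwheel '[{"delta_pos":[0.5,0,0],"spin":0.02},{"delta_pos":[1,0,0],"spin":0.04},{"delta_pos":[1,0,0],"spin":0.06},{"delta_pos":[1,0,0],"spin":0.08},{"delta_pos":[1,0,0],"spin":0.097}]' -1 20
python3 -m handwheel '[{"delta_pos":[0.4,-0.4,0],"spin":0.02},{"delta_pos":[0.7,-0.7,0],"spin":0.04},{"delta_pos":[1,-1,0],"spin":0.06},{"delta_pos":[1,-1,0],"spin":0.08},{"delta_pos":[1,-1,0],"spin":0.098}]'
python3 go.py 0.61 -0.343 0.22 -52.3
```

```text
t: 0.77
ee_pos: [0.2519, -0.4954, 0.2313]
ee_rot: [0.99, -0.142, -0.0, -0.0]
wrist_force: [0.4, 0.2, 0.2]
grip_width: 0.3
t: 1.18
ee_pos: [0.3519, -0.4397, 0.2313]
ee_rot: [0.904, -0.427, 0.0, -0.0]
wrist_force: [-0.5, -0.5, -0.9]
grip_width: 0.002
t 1.18 pos [ 0.3519 -0.4397  0.2313] yaw -50.49 units [ 1.12  -3.258  0.143] spin 0.005 F [-0.47 -0.5  -0.92] g 0.002
```

```bash
python3 -m handwheel '[{"delta_pos":[0.2,-0.4,0],"spin":0.005},{"delta_pos":[0.4,-0.9,0],"spin":0.005},{"delta_pos":[0.4,-1,0],"spin":0.005}]'
python3 -m handwheel '[{"delta_pos":[0.2,-0.45,0],"spin":0},{"delta_pos":[0.4,-0.9,0],"spin":0},{"delta_pos":[0.4,-1,0],"spin":0}]'
python3 -m handwheel '[{"delta_pos":[0.2,-0.45,0],"spin":0},{"delta_pos":[0.3,-0.9,0],"spin":0},{"delta_pos":[0.3,-1,0],"spin":0},{"delta_pos":[0.3,-1,0],"spin":0}]'
python3 - <<'E'
from h import *
d=viewer.get_image("wrist");im=d["image"].copy()
for s in(-1,1):
  for a in(-1,1):
    p=np.array([.5365,-.248])+s*.0255*np.array([.61,-.79])+a*.0875*np.array([.79,.61])
    q=proj(d,[*p,.095]);print(q.round());cv2.circle(im,tuple(int(v) for v in q),3,(255,0,255),-1)
cv2.imwrite("pics/w1.png",im)
E
python3 go.py 0.58 -0.304 0.075 -52.3
```

```text
t: 1.43
ee_pos: [0.4363, -0.4133, 0.2312]
ee_rot: [0.899, -0.439, 0.001, -0.001]
wrist_force: [-0.9, 0.4, 0.0]
grip_width: -0.002
t: 1.68
ee_pos: [0.5194, -0.3892, 0.2307]
ee_rot: [0.899, -0.438, 0.001, -0.001]
wrist_force: [-1.4, -0.3, -0.7]
grip_width: -0.0
t: 2.02
ee_pos: [0.5943, -0.3588, 0.2304]
ee_rot: [0.899, -0.438, -0.0, -0.0]
wrist_force: [0.6, 0.1, -0.8]
grip_width: 0.002
[380. 320.]
[218. 319.]
[383. 280.]
[213. 279.]
t 2.07 pos [ 0.5928 -0.3601  0.2306] yaw -52.01 units [-0.648 -0.307  1.946] spin 0.0008 F [-0.8  -0.84 -0.53] g 0.0
```

View pics/w1.png

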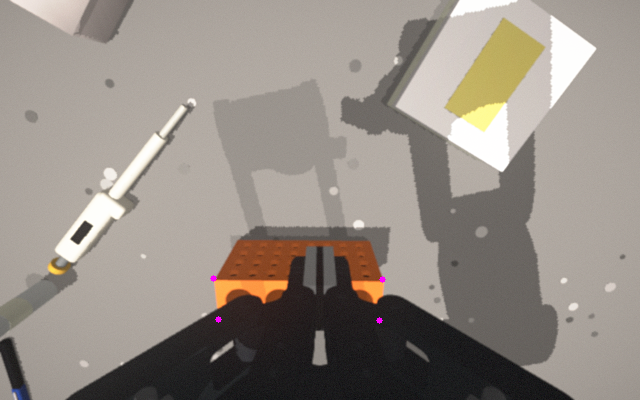

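The wrist view shows the rack top edges at the predicted (213,279)-(383,280). The face toward the camera has coarse holes at about 20 px pitch (8 columns), so it is the 32-hole face and this is the right side to push from. Descending and pushing slowly along tool -x.

```bash
python3 -m handwheel '[{"delta_pos":[-0.1,-0.15,0.4],"spin":0},{"delta_pos":[-0.2,-0.3,0.8],"spin":0},{"delta_pos":[-0.2,-0.3,1],"spin":0}]'
python3 -m handwheel '[{"delta_pos":[-0.1,0,0.4],"spin":0},{"delta_pos":[-0.3,0,0.8],"spin":0},{"delta_pos":[-0.4,0,0.95],"spin":0},{"delta_pos":[-0.4,0,0.95],"spin":0}]'
python3 go.py 0.565 -0.2845 0.075 -52
python3 -m handwheel '[{"delta_pos":[-0.05,0,0],"spin":0},{"delta_pos":[-0.1,0,0],"spin":0},{"delta_pos":[-0.15,0,0],"spin":0},{"delta_pos":[-0.2,0,0],"spin":0},{"delta_pos":[-0.25,0,0],"spin":0}]'
python3 -m handwheel '[{"delta_pos":[-0.05,0,0],"spin":0},{"delta_pos":[-0.1,0,0],"spin":0},{"delta_pos":[-0.15,0,0],"spin":0},{"delta_pos":[-0.2,0,0],"spin":0},{"delta_pos":[-0.25,0,0],"spin":0}]'
python3 go.py 0.5365 -0.248 0.075 -52
python3 - <<'E'
from h import *
a=viewer.get_image("top")["image"][130:270,330:530];b=viewer.get_image("wrist")["image"]
cv2.imwrite("pics/p1.png",np.hstack([cv2.resize(a,(400,280)),cv2.resize(b,(400,280))]))
E
```

```text
t: 2.32
ee_pos: [0.5992, -0.3312, 0.1479]
ee_rot: [0.898, -0.439, -0.003, -0.001]
wrist_force: [-1.3, 0.6, -1.0]
grip_width: -0.003
t: 2.65
ee_pos: [0.5769, -0.3062, 0.0712]
ee_rot: [0.898, -0.44, -0.005, -0.001]
wrist_force: [-1.7, 0.8, 0.2]
grip_width: -0.001
t 2.65 pos [ 0.5769 -0.3062  0.0712] yaw -52.2 units [-0.306 -0.048 -0.045] spin -0.0006 F [-1.67  0.81  0.21] g -0.001
t: 3.07
ee_pos: [0.5702, -0.2929, 0.0767]
ee_rot: [0.898, -0.44, 0.001, 0.0]
wrist_force: [0.1, -0.3, -0.0]
grip_width: -0.005
t: 3.48
ee_pos: [0.5573, -0.2762, 0.0753]
ee_rot: [0.898, -0.439, -0.0, -0.0]
wrist_force: [0.8, 0.1, 1.0]
grip_width: -0.003
t 3.48 pos [ 0.5573 -0.2762  0.0753] yaw -52.14 units [-0.439 -0.011  0.003] spin -0.0004 F [0.77 0.12 1.04] g -0.003
```

View pics/p1.png

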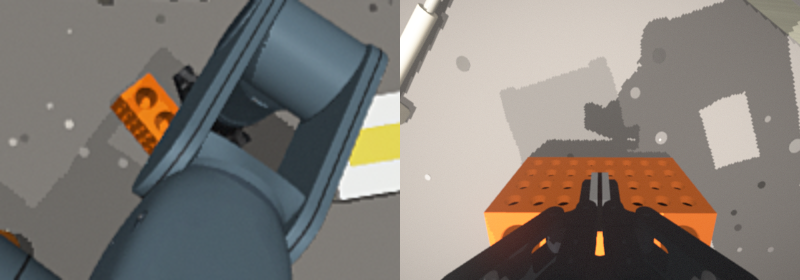

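Wrist view shows a clear 4x8 face and the fingertip about at contact. Pushing on, about 48 mm.

```bash
python3 -m handwheel '[{"delta_pos":[-0.04,0,0],"spin":0},{"delta_pos":[-0.08,0,0],"spin":0},{"delta_pos":[-0.12,0,0],"spin":0},{"delta_pos":[-0.16,0,0],"spin":0},{"delta_pos":[-0.2,0,0],"spin":0}]'
python3 -m handwheel '[{"delta_pos":[-0.04,0,0],"spin":0},{"delta_pos":[-0.08,0,0],"spin":0},{"delta_pos":[-0.12,0,0],"spin":0},{"delta_pos":[-0.16,0,0],"spin":0},{"delta_pos":[-0.2,0,0],"spin":0}]'
python3 -m handwheel '[{"delta_pos":[-0.04,0,0],"spin":0},{"delta_pos":[-0.08,0,0],"spin":0},{"delta_pos":[-0.12,0,0],"spin":0},{"delta_pos":[-0.16,0,0],"spin":0},{"delta_pos":[-0.2,0,0],"spin":0}]'
python3 - <<'E'
from h import *
b=viewer.get_image("wrist")["image"];a=viewer.get_image("side")["image"]
cv2.imwrite("pics/p2.png",np.hstack([cv2.resize(a,(400,250)),cv2.resize(b,(400,250))]))
E
```

```text
t: 4.0
ee_pos: [0.5476, -0.2639, 0.0754]
ee_rot: [0.898, -0.44, 0.0, 0.0]
wrist_force: [0.0, -0.3, -0.0]
grip_width: -0.002
t: 4.42
ee_pos: [0.5376, -0.251, 0.0752]
ee_rot: [0.898, -0.44, -0.0, -0.0]
wrist_force: [-0.5, -0.2, -0.2]
grip_width: 0.002
t: 4.83
ee_pos: [0.5278, -0.2384, 0.0752]
ee_rot: [0.898, -0.44, -0.0, -0.0]
wrist_force: [-0.5, 0.8, -0.1]
grip_width: -0.002
```

View pics/p2.png

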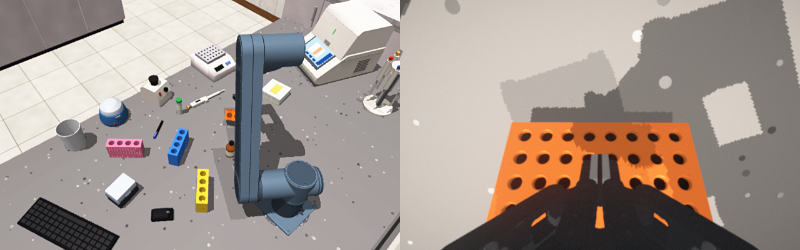

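It is tipping: the 4x8 face now points well upward. Continuing past balance.

```bash
python3 -m handwheel '[{"delta_pos":[-0.04,0,0],"spin":0},{"delta_pos":[-0.08,0,0],"spin":0},{"delta_pos":[-0.12,0,0],"spin":0},{"delta_pos":[-0.16,0,0],"spin":0},{"delta_pos":[-0.2,0,0],"spin":0}]'
python3 - <<'E'
from h import *
d=viewer.get_image("wrist");b=d["image"]
cv2.imwrite("pics/p3.png",b)
m=cv2.inRange(cv2.cvtColor(b,cv2.COLOR_BGR2HSV),(5,150,60),(16,255,255))
ys,xs=np.nonzero(m);print("rows",ys.min(),ys.max(),"cols",xs.min(),xs.max())
# expected rows of far edge of lying top face, z=.051
n=np.array([.61,-.79]);c=np.array([.5365,-.248])
for e in(.0255,-.0255):print([proj(d,[*(c-n*.0255),z]).round() for z in(0,.051)],[proj(d,[*(c-n*.1205),.051]).round()])
E
python3 go.py 0.5365 -0.248 0.2 -52
```

```text
t: 5.35
ee_pos: [0.518, -0.2258, 0.0753]
ee_rot: [0.898, -0.44, -0.0, -0.0]
wrist_force: [-0.4, 0.3, 0.1]
grip_width: -0.0
rows 211 365 cols 173 466
[array([319., 207.]), array([319., 236.])] [array([318., 362.])]
[array([319., 207.]), array([319., 236.])] [array([318., 362.])]
t 5.4 pos [ 0.5176 -0.2252  0.0752] yaw -52.14 units [ 0.368 -0.012 -1.56 ] spin -0.0004 F [-0.13  0.85 -0.04] g 0.004
```

Wrist mask rows 211–365 match a flat lying rack (predicted edges 207–236 and 362). Lifting clear and heading for blue, turning the tool.

```bash
python3 -m handwheel '[{"delta_pos":[0,0,-0.3],"spin":0},{"delta_pos":[0,0,-0.8],"spin":0},{"delta_pos":[0,0,-1],"spin":0}]'
python3 -m handwheel '[{"delta_pos":[0,-0.2,-0.4],"spin":-0.015},{"delta_pos":[-0.2,-0.5,-0.7],"spin":-0.035},{"delta_pos":[-0.4,-0.8,-0.95],"spin":-0.055},{"delta_pos":[-0.7,-1,-0.95],"spin":-0.075},{"delta_pos":[-0.7,-1,-0.95],"spin":-0.095}]'
python3 -m handwheel '[{"delta_pos":[0,-0.4,0],"spin":-0.02},{"delta_pos":[0,-0.7,0],"spin":-0.04},{"delta_pos":[0,-1,0],"spin":-0.06},{"delta_pos":[0,-1,0],"spin":-0.08},{"delta_pos":[0,-1,0],"spin":-0.099}]'
python3 go.py 0.67 0.256 0.23 33
```

```text
t: 5.65
ee_pos: [0.5196, -0.2269, 0.1592]
ee_rot: [0.898, -0.439, 0.002, 0.0]
wrist_force: [0.6, -0.2, 0.4]
grip_width: -0.002
t: 6.07
ee_pos: [0.5477, -0.1283, 0.2334]
ee_rot: [0.988, -0.153, 0.001, -0.001]
wrist_force: [-0.5, -0.2, -0.1]
grip_width: -0.002
t: 6.48
ee_pos: [0.5721, -0.0551, 0.2313]
ee_rot: [0.988, 0.157, 0.0, -0.0]
wrist_force: [-0.1, -0.4, -0.1]
grip_width: 0.0
t 6.48 pos [ 0.5721 -0.0551  0.2313] yaw 18.04 units [ 2.368 -3.318  0.016] spin -0.0415 F [-0.07 -0.42 -0.11] g 0.0
```

```bash
python3 -m handwheel '[{"delta_pos":[0.3,-0.4,0],"spin":-0.015},{"delta_pos":[0.5,-0.8,0],"spin":-0.03},{"delta_pos":[0.7,-1,0],"spin":-0.0415},{"delta_pos":[0.7,-1,0],"spin":-0.0415}]'
python3 -m handwheel '[{"delta_pos":[0.3,-0.35,0],"spin":0},{"delta_pos":[0.6,-0.7,0],"spin":0},{"delta_pos":[0.8,-0.9,0],"spin":0}]'
python3 -m handwheel '[{"delta_pos":[0.3,-0.35,0],"spin":0},{"delta_pos":[0.6,-0.7,0],"spin":0},{"delta_pos":[0.7,-0.9,0],"spin":0}]'
python3 -m handwheel '[{"delta_pos":[0.3,0,0],"spin":0},{"delta_pos":[0.7,0,0],"spin":0},{"delta_pos":[0.7,0,0],"spin":0}]'
python3 go.py 0.618 0.222 0.075 33
python3 - <<'E'
from h import *
d=viewer.get_image("wrist");b=d["image"].copy();n=np.array([.84,.545]);l=np.array([-.545,.84])
for a in(-1,1):
  q=proj(d,[*(np.array([.567,.189])+.0255*n+a*.0875*l),.095]);print(q.round());cv2.circle(b,tuple(int(v) for v in q),3,(255,0,255),-1)
t=viewer.get_image("top")["image"]
cv2.imwrite("pics/p4.png",np.hstack([cv2.resize(t[50:300,80:560],(400,208)),cv2.resize(b,(333,208))]))
cv2.imwrite("pics/p4.png",np.vstack([cv2.resize(t[50:300,80:560],(480,250)),cv2.resize(b,(480,300))]))
E
```

```text
t: 6.82
ee_pos: [0.6021, 0.0406, 0.2312]
ee_rot: [0.959, 0.283, 0.001, -0.001]
wrist_force: [0.8, 0.5, -0.0]
grip_width: 0.006
t: 7.07
ee_pos: [0.6163, 0.1337, 0.2313]
ee_rot: [0.96, 0.279, 0.0, -0.001]
wrist_force: [0.3, 0.3, 0.1]
grip_width: -0.001
t: 7.32
ee_pos: [0.6255, 0.2255, 0.2309]
ee_rot: [0.96, 0.28, 0.0, -0.001]
wrist_force: [-0.3, 0.2, 0.7]
grip_width: 0.003
t: 7.57
ee_pos: [0.6752, 0.2544, 0.229]
ee_rot: [0.96, 0.28, 0.0, -0.0]
wrist_force: [-1.0, -1.0, -0.3]
grip_width: 0.002
t 7.57 pos [0.6752 0.2544 0.229 ] yaw 32.5 units [-0.822 -0.041  1.924] spin -0.0014 F [-0.95 -1.02 -0.3 ] g 0.002
[401. 283.]
[231. 284.]
```

View pics/p4.png

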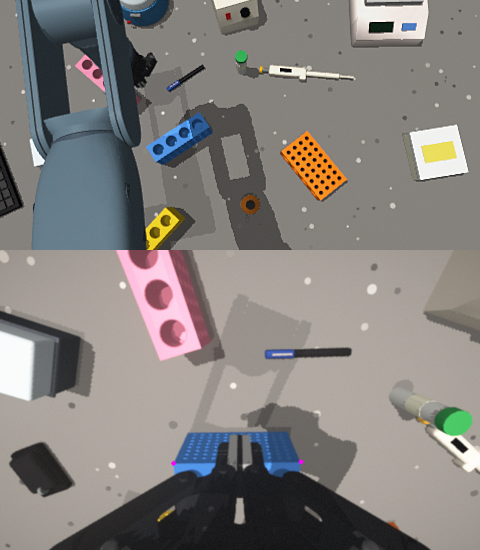

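The orange rack lies flat with its 4x8 face up, at (313,166) in the top crop. The blue face toward the camera is the dense 96-hole one, and its corners match prediction. Descending and pushing.

```bash
python3 -m handwheel '[{"delta_pos":[-0.1,0,0.4],"spin":-0.0014},{"delta_pos":[-0.3,0,0.8],"spin":-0.0014},{"delta_pos":[-0.4,0,1],"spin":-0.0014}]'
python3 -m handwheel '[{"delta_pos":[-0.1,0,0.4],"spin":0},{"delta_pos":[-0.3,0,0.8],"spin":0},{"delta_pos":[-0.4,0,0.92],"spin":0},{"delta_pos":[-0.4,0,0.92],"spin":0}]'
python3 -m handwheel '[{"delta_pos":[-0.05,0,0],"spin":0},{"delta_pos":[-0.1,0,0],"spin":0},{"delta_pos":[-0.15,0,0],"spin":0},{"delta_pos":[-0.2,0,0],"spin":0},{"delta_pos":[-0.25,0,0],"spin":0}]'
python3 go.py 0.567 0.189 0.075 33
python3 -m handwheel '[{"delta_pos":[-0.04,0,0],"spin":0},{"delta_pos":[-0.08,0,0],"spin":0},{"delta_pos":[-0.12,0,0],"spin":0},{"delta_pos":[-0.16,0,0],"spin":0},{"delta_pos":[-0.2,0,0],"spin":0}]'
python3 -m handwheel '[{"delta_pos":[-0.04,0,0],"spin":0},{"delta_pos":[-0.08,0,0],"spin":0},{"delta_pos":[-0.12,0,0],"spin":0},{"delta_pos":[-0.16,0,0],"spin":0},{"delta_pos":[-0.2,0,0],"spin":0}]'
python3 go.py 0.567 0.189 0.075 33
```

```text
t: 7.92
ee_pos: [0.6417, 0.2331, 0.1479]
ee_rot: [0.959, 0.283, -0.003, -0.0]
wrist_force: [-1.0, -0.8, -1.2]
grip_width: -0.002
t: 8.25
ee_pos: [0.6137, 0.2153, 0.0744]
ee_rot: [0.959, 0.283, -0.004, -0.0]
wrist_force: [-0.9, 0.2, -0.3]
grip_width: -0.003
t: 8.67
ee_pos: [0.6023, 0.2069, 0.079]
ee_rot: [0.959, 0.284, 0.001, 0.0]
wrist_force: [0.5, -0.5, -0.8]
grip_width: 0.001
t 8.67 pos [0.6023 0.2069 0.079 ] yaw 32.99 units [-0.491 -0.053  0.048] spin -0.0 F [ 0.51 -0.45 -0.76] g 0.001
t: 9.08
ee_pos: [0.5883, 0.1981, 0.0778]
ee_rot: [0.959, 0.284, 0.0, -0.0]
wrist_force: [0.5, 0.5, 1.0]
grip_width: 0.001
t: 9.5
ee_pos: [0.5745, 0.1892, 0.0776]
ee_rot: [0.959, 0.284, -0.0, -0.0]
wrist_force: [0.7, 0.5, -0.3]
grip_width: -0.0
t 9.5 pos [0.5745 0.1892 0.0776] yaw 32.98 units [-0.08  -0.049  0.033] spin -0.0001 F [ 0.73  0.54 -0.25] g -0.0
```

```bash
python3 -m handwheel '[{"delta_pos":[-0.04,0,0],"spin":0},{"delta_pos":[-0.08,0,0],"spin":0},{"delta_pos":[-0.12,0,0],"spin":0},{"delta_pos":[-0.16,0,0],"spin":0},{"delta_pos":[-0.2,0,0],"spin":0}]'
python3 -m handwheel '[{"delta_pos":[-0.04,0,0],"spin":0},{"delta_pos":[-0.08,0,0],"spin":0},{"delta_pos":[-0.12,0,0],"spin":0},{"delta_pos":[-0.16,0,0],"spin":0},{"delta_pos":[-0.2,0,0],"spin":0}]'
python3 -m handwheel '[{"delta_pos":[-0.04,0,0],"spin":0},{"delta_pos":[-0.06,0,0],"spin":0},{"delta_pos":[-0.06,0,0],"spin":0},{"delta_pos":[-0.06,0,0],"spin":0}]'
python3 - <<'E'
from h import *
d=viewer.get_image("wrist");b=d["image"]
m=cv2.inRange(cv2.cvtColor(b,cv2.COLOR_BGR2HSV),(100,100,60),(125,255,255));m[:150]=0
ys,xs=np.nonzero(m);print("rows",ys.min(),ys.max(),"cols",xs.min(),xs.max())
n=np.array([.84,.545]);c=np.array([.567,.189])
print([proj(d,[*(c-n*.0255),z]).round() for z in(0,.051)],[proj(d,[*(c-n*.1205),.051]).round()])
E
python3 go.py 0.567 0.189 0.23 33
```

```text
t: 9.92
ee_pos: [0.561, 0.1805, 0.0776]
ee_rot: [0.959, 0.284, -0.0, -0.0]
wrist_force: [-0.1, 0.2, -0.2]
grip_width: 0.003
t: 10.33
ee_pos: [0.5478, 0.1719, 0.0777]
ee_rot: [0.959, 0.284, -0.0, -0.0]
wrist_force: [-0.6, 0.3, 0.1]
grip_width: -0.001
t: 10.67
ee_pos: [0.5441, 0.1694, 0.0778]
ee_rot: [0.959, 0.284, 0.0, -0.0]
wrist_force: [-0.0, -0.0, 0.1]
grip_width: -0.002
rows 210 362 cols 166 457
[array([314., 205.]), array([312., 234.])] [array([313., 359.])]
t 10.72 pos [0.5442 0.1694 0.0778] yaw 32.98 units [ 0.372 -0.05  -1.902] spin -0.0001 F [ 0.73  0.11 -0.  ] g 0.003
```

Blue has fallen flat too (rows 210–362 against predicted 205–359). Retreating up and outward, then a final check.

```bash
python3 -m handwheel '[{"delta_pos":[0,0,-0.3],"spin":0},{"delta_pos":[0,0,-0.8],"spin":0},{"delta_pos":[0,0,-1],"spin":0}]'
python3 -m handwheel '[{"delta_pos":[0.2,0,-0.4],"spin":0},{"delta_pos":[0.5,0,-0.8],"spin":0},{"delta_pos":[1,0,-1],"spin":0},{"delta_pos":[1,0,-1],"spin":0}]'
python3 -m handwheel '[{"delta_pos":[0.3,0,0],"spin":0},{"delta_pos":[0.7,0,0],"spin":0},{"delta_pos":[0.7,0,0],"spin":0},{"delta_pos":[0.7,0,0],"spin":0}]'
python3 - <<'E'
from h import *
t=viewer.get_image("top");w=viewer.get_image("wrist")
hsv=cv2.cvtColor(t["image"],cv2.COLOR_BGR2HSV)
m=cv2.inRange(hsv,(5,150,60),(16,255,255));c=max(cv2.findContours(m,0,2)[0],key=cv2.contourArea)
print("orange",cv2.minAreaRect(np.array([ray(t,p[0],.045) for p in c],np.float32)*1000))
m=cv2.inRange(cv2.cvtColor(w["image"],cv2.COLOR_BGR2HSV),(100,100,60),(125,255,255));c=max(cv2.findContours(m,0,2)[0],key=cv2.contourArea)
print("blue",cv2.minAreaRect(np.array([ray(w,p[0],.045) for p in c],np.float32)*1000))
cv2.imwrite("pics/p5.png",np.vstack([cv2.resize(t["image"][50:300,80:560],(480,250)),cv2.resize(w["image"],(480,300))]))
for n,uv,z in(("tube",(321,106),.114),):pass
E
```

```text
t: 10.97
ee_pos: [0.5459, 0.1697, 0.1616]
ee_rot: [0.959, 0.284, 0.002, 0.0]
wrist_force: [1.7, -0.4, 1.4]
grip_width: -0.004
t: 11.3
ee_pos: [0.6179, 0.216, 0.2426]
ee_rot: [0.959, 0.284, 0.006, 0.0]
wrist_force: [0.7, -0.2, 0.2]
grip_width: -0.002
t: 11.63
ee_pos: [0.6585, 0.2441, 0.2355]
ee_rot: [0.959, 0.284, -0.001, -0.0]
wrist_force: [0.1, 0.3, -0.9]
grip_width: 0.002
orange ((488.85211181640625, -187.93524169921875), (177.4401092529297, 102.44149017333984), 37.60943603515625)
blue ((506.0116271972656, 222.3642578125), (60.36077880859375, 54.86311721801758), 28.61382484436035)
```

View pics/p5.png

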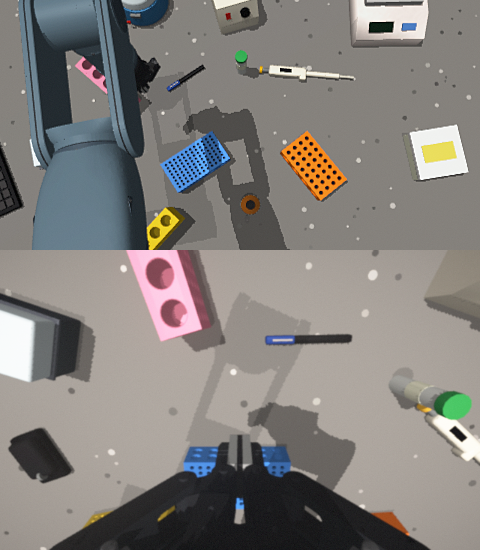

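Top view: blue lies with its dense 96-hole face up, and orange with its 4x8 face up. The marker, tube, pipette, bottle, cryo box, tip box and mouse all look unmoved. I'll check blue's shift numerically, then hand in.

Run:
```python
from h import *
from rig import workorder
t=viewer.get_image("top");hsv=cv2.cvtColor(t["image"],cv2.COLOR_BGR2HSV)
m=cv2.inRange(hsv,(100,100,60),(125,255,255));k=np.zeros_like(m);k[165:260,230:330]=255;m&=k
c=max(cv2.findContours(cv2.morphologyEx(m,cv2.MORPH_CLOSE,np.ones((5,5))),0,2)[0],key=cv2.contourArea)
q=cv2.minAreaRect(np.array([ray(t,p[0],.045) for p in c],np.float32)*1000);d=np.hypot(q[0][0]-567,q[0][1]-189);print(q,d)
a=cv2.absdiff(cv2.imread("pics/top0.png"),t["image"]).max(2)
for n,(x,y) in dict(bottle=(331,255),tube=(321,106),pip=(370,122),marker=(266,128),cryo=(520,202)).items():print(n,np.median(a[y-8:y+9,x-8:x+9]),(a[y-8:y+9,x-8:x+9]>40).mean().round(2))
if d<105: print(workorder.close_job())
```

```text
((502.2213134765625, 146.3346405029297), (101.89944458007812, 177.55113220214844), 33.490379333496094) 77.56681718825409
bottle 11.0 0.01
tube 13.0 0.0
pip 13.0 0.0
marker 9.0 0.0
cryo 17.0 0.0
the job is handed in; nothing more can be done
None
```

I pushed both racks over with the closed fingertips, and both now lie flat: blue with its 96-hole face up, orange with its 32-hole face up. I confirmed each face with the wrist camera before pushing, and handed the job in at about 12 s of the 45 s allowed.

- **Rack movement:** the last top view puts blue about 78 mm and orange about 76 mm from where they started, so each was a clean tip.
- **Forces:** wrist force readings at the end of each move stayed under about 3 N. There was no direct reading of finger-to-rack force.
- **Bystanders:** before-and-after pictures show no change at the bottle, tube, pipette, marker and cryo box. I judged the tip box and mouse only by eye in the wrist view, because the arm hid them from above.
- **One failed check:** the wrist-view measurement of blue's position was spoiled by the fingers blocking part of the rack, so I used the top view instead.

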